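# Put three mixed-up spare parts back into their own trays

### The job

The hex nut, the shaft collar and the bearing block have been put back into each other's trays. Put each one flat in the middle of the tray whose ledge carries a small sample of its kind, parking a part in the empty tray without a sample on the way. Leave the marker, the hex key and the bolt that lie between the trays where they are.

Things in the scene. Friction and masses are not known exactly. Their poses are not given: they have to be found in the camera images.
- nut_centre (a point): Large plain steel hex nut lying flat, loose, 46 mm across flats, 53 mm across corners, 30 mm high, about 0.3 kg, with a wide hole (about 26 mm) through it. The point is its centre, half-way up (15 mm above its underside). z up; one pair of flats faces +y and -y, the others follow every 60 degrees.
- collar_centre (a point): Plain steel shaft collar lying flat, loose: a thick smooth round ring 50 mm outside and 18 mm inside diameter, 28 mm high, about 0.28 kg. The point is its centre, half-way up (14 mm above its underside). z up along the bore.
- block_centre (a point): Grey cast bearing block (pillow block) standing on its foot, loose, about 0.45 kg: foot 90 mm long (y) x 32 mm wide (x) x 14 mm high, and in the middle of it a round-topped housing 52 mm long (y), 32 mm thick (x), with flat faces to +x and -x; 56 mm high over all. The point is its centre, half-way up (28 mm above its underside). z up. Grip the housing across its 32 mm thickness.
- tray_nut: Fixed blue plastic tray with a square pocket 135 x 135 mm inside, rim 15 mm above the bench, walls and floor 3 mm thick. A solid ledge on its -x side, 15 mm high, spans 70 to 115 mm from the origin. On the middle of the ledge is fixed a small sample hex nut, 36 mm across flats, 14 mm high: this tray is for that kind of part. Origin: on the bench under the pocket's centre; z up, x from the ledge to the pocket.
- tray_collar: Fixed blue plastic tray with a square pocket 135 x 135 mm inside, rim 15 mm above the bench, walls and floor 3 mm thick. A solid ledge on its -x side, 15 mm high, spans 70 to 115 mm from the origin. On the middle of the ledge is fixed a small sample shaft collar, a thick round ring of 36 mm outside diameter, 14 mm high: this tray is for that kind of part. Origin: on the bench under the pocket's centre; z up, x from the ledge to the pocket.
- tray_block: Fixed blue plastic tray with a square pocket 135 x 135 mm inside, rim 15 mm above the bench, walls and floor 3 mm thick. A solid ledge on its -x side, 15 mm high, spans 70 to 115 mm from the origin. On the middle of the ledge is fixed a small sample bearing block, 45 mm long, 28 mm high: this tray is for that kind of part. Origin: on the bench under the pocket's centre; z up, x from the ledge to the pocket.
- tray_spare: Fixed blue plastic tray with a square pocket 135 x 135 mm inside, rim 15 mm above the bench, walls and floor 3 mm thick. A solid ledge on its -x side, 15 mm high, spans 70 to 115 mm from the origin. Its ledge is bare and it starts empty: the free spot. Origin: on the bench under the pocket's centre; z up, x from the ledge to the pocket.
- marker_mid (a point): Marker pen lying along x between trays, white with a black cap, 130 mm long, 17 mm thick; its middle. Not to be disturbed.
- hexkey_mid (a point): Dark L-shaped hex key lying along x between trays, 120 mm long, 8 mm thick; middle of its long arm. Not to be disturbed.
- bolt_mid (a point): Steel bolt with nut, lying along x between trays, 99 mm long, 20 mm high; its middle. Not to be disturbed.
Not all that is in view belongs to the job. Leave any blue or turquoise look-alike of the part that bears collar_centre alone.

How it is judged:
On the way:
1. one of the parts rests flat in the spare tray, released (((horizontal distance between nut_centre and tray_spare below 0.05 m and z of nut_centre in the frame of tray_spare below 0.024 m and angle between nut_centre's own z axis and vertical below 0.15 rad and contact force between the fingers and nut below 0.5 N) or (horizontal distance between collar_centre and tray_spare below 0.05 m and z of collar_centre in the frame of tray_spare below 0.023 m and angle between collar_centre's own z axis and vertical below 0.15 rad and contact force between the fingers and collar below 0.5 N) or (horizontal distance between block_centre and tray_spare below 0.05 m and z of block_centre in the frame of tray_spare below 0.037 m and angle between block_centre's own z axis and vertical below 0.15 rad and contact force between the fingers and block below 0.5 N))), for 0.2 s.
At the end, for the whole second after the job is handed in: Nut, collar and block each stand flat (within 0.15 rad) on the floor of the tray that carries their sample, centre within 15 mm of the pocket's centre, released and at rest (horizontal distance between nut_centre and tray_nut below 0.015 m and z of nut_centre in the frame of tray_nut below 0.024 m and angle between each of nut_centre, collar_centre, block_centre's own z axis and vertical below 0.15 rad and contact force between the fingers and nut below 0.5 N and linear speed of each of nut, collar, block below 0.02 m/s and angular speed of each of nut, collar, block below 0.2 rad/s and horizontal distance between collar_centre and tray_collar below 0.015 m and z of collar_centre in the frame of tray_collar below 0.023 m and contact force between the fingers and collar below 0.5 N and horizontal distance between block_centre and tray_block below 0.015 m and z of block_centre in the frame of tray_block below 0.037 m and contact force between the fingers and block below 0.5 N); the robot touches nothing.
It fails at once if the marker between the trays is moved by more than 30 mm (distance of marker_mid from where it was at the start of the episode above 0.03 m).
It fails at once if the hex key between the trays is moved by more than 30 mm (distance of hexkey_mid from where it was at the start of the episode above 0.03 m).
It fails at once if the bolt between the trays is moved by more than 30 mm (distance of bolt_mid from where it was at the start of the episode above 0.03 m).
It also fails if it takes over 109 s, if anything falls off the work surface, if the arm or the gripper's body presses on something with over 40 N, if the wrist force passes 120 N, or if a joint passes its speed limit or range.

### The arm

A 7-joint arm with a two-finger parallel gripper is mounted at the origin on the work surface. World frame = base frame: x ahead of the robot, y to its left, z up, the work surface at z = 0. Lengths are in m, angles in rad, forces in N, time in s.
With the tool pointing down it reaches from about 0.4 to 0.9 m from the base axis. Payload 5.5 kg.
Tool frame: the origin (TCP) lies on the centre line of the jaws, within the pads' length; the fingertips stand 22 mm ahead of it and the grasp point (between the pads) lies 3 mm ahead of it; z points along the fingers, y is the direction in which the jaws open and shut (so a half turn about z gives the same grasp; the last joint's range is limited). The gripper opens to 85 mm and grips with 20 to 120 N. Pads are 22 mm wide; open, the fingers measure 114 mm over their backs; the gripper's body (76 mm by 85 mm) begins 54 mm behind the grasp point. The pads swing forward as they close: fully open they stand 13 mm farther back than shut.
Start: joints at [1.447, 0.501, -0.427, 1.55, 0.221, 1.138, -0.21], TCP at [0.245, -0.602, 0.253] pointing down, gripper open.
Joint ranges: [-2.88, 2.88], [-0.31, 2.03], [-1.54, 1.56], [0.2, 2.42], [-1.41, 4.55], [0.19, 2.02], [-2.57, 2.57]. Speed limits (rad/s): [2.57, 2.57, 3.14, 3.14, 3.14, 3.14, 3.14].

### API

Orientations are given as [roll, pitch, yaw] about the fixed x, y, z axes, in that order (R = Rz(yaw) Ry(pitch) Rx(roll)).
In Python, from bench import * gives the robot as it stands.
- The arm moves only by the tool arm_command, never from a script. Its argument "deltas" is a list that holds one entry, the list of rows, each a list of 6 numbers: the shift along the tool's x, y, z in cm, then the turn, a rotation vector about the tool's x, y, z in degrees. In form: [[[dx, dy, dz, wx, wy, wz], ...]]. A call has exactly 10 rows; each row is the pose to reach, as a shift and turn from the pose commanded when the call began, along the tool's axes at that moment; what a row does not reach only later rows make up. A row lasts 1/12 s, in which the tool goes at most 41.7 mm and 7.16 degrees, less where a joint would pass 70% of its speed; a pose out of reach is approached as far as the arm can. A call with a gripper value outside its range is refused whole. "claw" is the opening, from 0 (shut) to 1 (fully open), set as the call begins (left out, the last holds). The fingers move at their own pace and stop on an object; the grip force is fixed at half the most. Time passes only in rows, so rows that repeat a pose let the fingers close, or fill a call up. It gives the time, the measured TCP pose, the force and the opening at its end, in the units of the state.
- read_state(): the state, without advancing time (a new reading comes with each control period).
- snapshot(name): name is "scene" or "side" or "wrist"; returns the picture (400x640x3 uint8, red, green, blue); there is no depth.
- camera_model(name): a dict with "K" (3x3 intrinsics, pixels), "eye" and "rotation" of the camera in the world. Camera axes: x right, y up, looking along -z (the intrinsics and any distortion apply to the point x, -y, -z); pixel columns grow to the right and rows downward; lengths in m; the calibration is good to about 2 mm. A picture is of the moment at which its call begins: read the wrist's pose just before it. camera_model takes no time and is no camera call; for the wrist camera it gives the pose at the moment of the call.
- job_done(): hands the job in, once; it reports no verdict.
Trained networks look in the newest picture that a camera, given by its name, has taken for a name from the list of things; names that differ only in an ending like _2 or _b are one class to them, and where a whole thing is asked for, a point or a joint stands for the part that bears it (a point fixed in the world has none). Each returns a list of dicts, best first, with "confidence" (0 to 1); they miss things now and then, are a little off and sometimes report something else, mostly with a low value. They report only what shows in the picture. A call takes as long as a camera call. They do not tell look-alikes from the thing itself.
- boxes_of(camera, target): "extent" ([left, top, right, bottom] in pixels, round what is visible of it).
The state is a dict: "t": time; "joints": joint angles; "dq": joint speeds; "joint_torque": joint torques, N m; "tcp_pos": TCP position; "orientation": TCP orientation; "ft_force": force on the tool from outside, world axes, zero at the start; "torque": the same for the moment, N m; "opening": opening from 0.0 (shut) to 1.0 (fully open).
Only numpy, scipy, OpenCV 4.12 (cv2) and the standard library are available. Lean on these libraries where they do the work, as an engineer would, in place of code of your own. Each camera call takes 0.05 s, during which the arm holds its last target.

## Working session

There is one attempt and no reset: what is moved stays moved. The work goes in short steps, Python scripts to look and compute and a tool call to move; the robot and the scene stay as the last step left them, time stands still between calls to the robot, and variables do not carry over. Pictures are saved under pics/ and viewed, and the job is handed in when it is done.

Besides the shell and the picture viewer there is one more tool, called after ">>>" as name(argument=value, ...), one argument or row to a line, values as JSON. arm_command: Moves the arm, as the interface text tells. Its arguments: {"type":"object","properties":{"deltas":{"type":"array","items":{"type":"array","items":{"type":"array","items":{"type":"number"}}}},"claw":{"type":"number"}},"required":["deltas"]}

```bash
mkdir -p pics; ls; python3 - <<'E'
from bench import *
import cv2
s=read_state();print(s['t'],s['tcp_pos'],s['orientation'],s['opening'])
for n in ['scene','side','wrist']:
    im=snapshot(n);cv2.imwrite(f'pics/a_{n}.png',im[:,:,::-1])
    c=camera_model(n);print(n,c)
E
```

```text
pics
0.0 [ 0.24490285 -0.60141233  0.25226774] [-3.13968014e+00 -7.71611559e-05  3.86823436e-01] 0.9986453915560739
scene {'K': array([[428.75097742,   0.        , 319.52702474],
       [  0.        , 428.75097742, 199.2202279 ],
       [  0.        ,   0.        ,   1.        ]]), 'eye': array([ 1.17595232, -0.35553915,  0.69111614]), 'rotation': array([ 0.83364987, -0.01066788,  1.02310497])}
side {'K': array([[516.56953366,   0.        , 329.4934019 ],
       [  0.        , 516.56953366, 200.88340787],
       [  0.        ,   0.        ,   1.        ]]), 'eye': array([0.14735895, 0.97669581, 0.81745221]), 'rotation': array([ 0.96066085, -0.01776903, -2.69362162])}
wrist {'K': array([[320.37244732,   0.        , 321.60993838],
       [  0.        , 320.37244732, 199.24491823],
       [  0.        ,   0.        ,   1.        ]]), 'eye': array([ 0.31434803, -0.57294036,  0.37437042]), 'rotation': array([-0.30157788,  0.00198422, -1.18328592])}
```

View pics/a_scene.png

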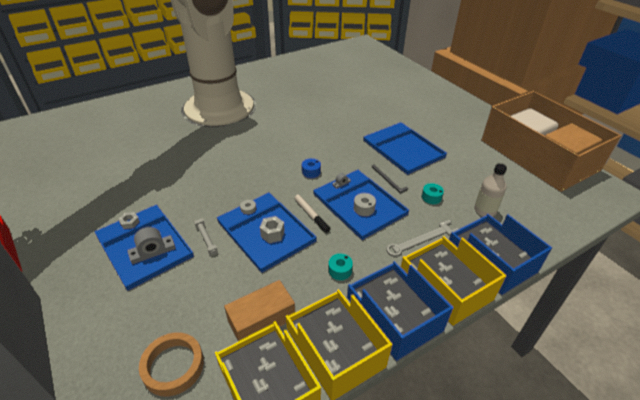

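View pics/a_side.png

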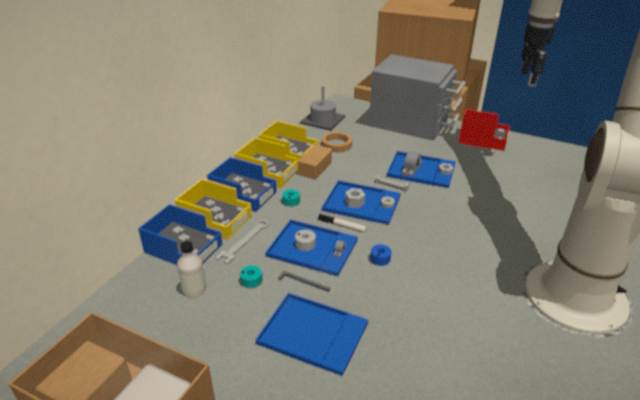

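View pics/a_wrist.png

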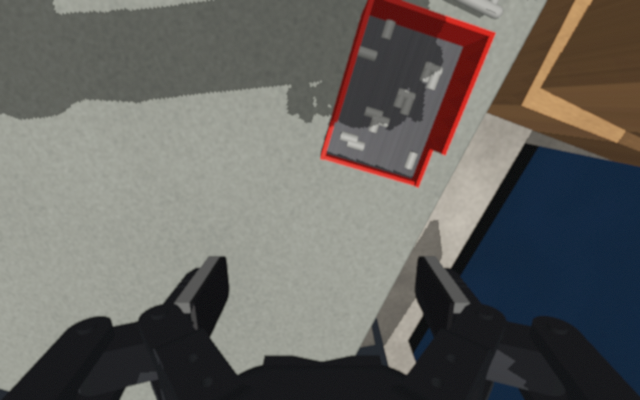

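The scene picture shows, left to right: tray A (145,245) holding the block, tray B (265,230) holding the nut, tray C (360,203) holding the collar, and an empty tray (405,147). The collar in C at (365,204) is steel. Its blue and turquoise look-alikes at (312,167), (341,266) and (432,194) are not in a tray, and they have the wrong colour. I'll confirm this and the samples in a crop.

```bash
cat > h.py <<'E'
import numpy as np, cv2
from scipy.spatial.transform import Rotation as R
def ray(c,u,v):
    K=c['K'];d=np.array([(u-K[0,2])/K[0,0],-(v-K[1,2])/K[1,1],-1.0])
    return np.array(c['eye']),R.from_euler('xyz',c['rotation']).as_matrix()@d
def atz(c,u,v,z):
    e,d=ray(c,u,v);return e+d*(z-e[2])/d[2]
def proj(c,p):
    q=R.from_euler('xyz',c['rotation']).as_matrix().T@(np.array(p)-c['eye']);q=np.array([q[0],-q[1],-q[2]])
    w=c['K']@q;return w[:2]/w[2]
def tri(c1,uv1,c2,uv2):
    e1,d1=ray(c1,*uv1);e2,d2=ray(c2,*uv2)
    t=np.linalg.lstsq(np.c_[d1,-d2],e2-e1,rcond=None)[0]
    a=e1+t[0]*d1;b=e2+t[1]*d2
    return (a+b)/2,np.linalg.norm(a-b)
E
python3 - <<'E'
from bench import *
from h import *
import cv2
for n,(x0,y0,x1,y1) in {'scene':(90,110,460,300),'side':(240,130,480,380)}.items():
    im=snapshot(n)
    k=790/max(x1-x0,(y1-y0)*4/3)
    cv2.imwrite(f'pics/b_{n}.png',cv2.resize(im[y0:y1,x0:x1,::-1],None,fx=k,fy=k,interpolation=cv2.INTER_CUBIC))
    c=camera_model(n)
    for t in ['nut_centre','collar_centre','block_centre','tray_nut','tray_collar','tray_block','tray_spare','marker_mid','hexkey_mid','bolt_mid']:
        for b in boxes_of(n,t)[:4]:
            e=b['extent'];print(n,t,round(b['confidence'],2),np.round(e),np.round(atz(c,(e[0]+e[2])/2,(e[1]+e[3])/2,.015),3))
print(read_state()['t'])
E
```

```text
scene nut_centre 0.78 [260. 217. 282. 245.] [ 0.577 -0.105  0.015]
scene collar_centre 0.9 [300. 158. 321. 180.] [0.434 0.078 0.015]
scene collar_centre 0.84 [327. 254. 352. 282.] [ 0.738 -0.034  0.015]
scene collar_centre 0.64 [423. 183. 442. 206.] [0.667 0.279 0.015]
scene collar_centre 0.57 [352. 195. 376. 214.] [0.613 0.118 0.015]
scene block_centre 0.94 [125. 228. 176. 264.] [ 0.488 -0.34   0.015]
scene block_centre 0.29 [198. 222. 219. 254.] [ 0.527 -0.228  0.015]
scene tray_collar 0.91 [217. 192. 318. 273.] [ 0.578 -0.113  0.015]
scene tray_block 0.86 [314. 174. 410. 238.] [0.613 0.111 0.015]
scene tray_spare 0.62 [363. 121. 444. 177.] [0.486 0.338 0.015]
scene marker_mid 0.64 [294. 195. 334. 235.] [0.582 0.    0.015]
scene hexkey_mid 0.55 [372. 168. 409. 195.] [0.578 0.223 0.015]
scene bolt_mid 0.77 [198. 222. 217. 252.] [ 0.525 -0.23   0.015]
side nut_centre 0.64 [347. 188. 362. 208.] [ 0.577 -0.108  0.015]
side nut_centre 0.45 [297. 229. 316. 250.] [0.61  0.11  0.015]
side collar_centre 0.78 [369. 242. 391. 265.] [0.43  0.079 0.015]
side collar_centre 0.69 [294. 231. 315. 252.] [0.613 0.118 0.015]
side collar_centre 0.63 [280. 187. 301. 207.] [ 0.734 -0.03   0.015]
side collar_centre 0.61 [241. 265. 267. 285.] [0.656 0.275 0.015]
side block_centre 0.87 [403. 151. 420. 175.] [ 0.496 -0.36   0.015]
side tray_nut 0.59 [387. 152. 456. 188.] [ 0.458 -0.334  0.015]
side tray_collar 0.89 [323. 177. 400. 230.] [ 0.55  -0.091  0.015]
side tray_block 0.56 [262. 218. 360. 275.] [0.588 0.13  0.015]
side tray_spare 0.75 [254. 290. 368. 375.] [0.467 0.364 0.015]
side marker_mid 0.51 [317. 211. 366. 232.] [0.563 0.006 0.015]
side hexkey_mid 0.69 [278. 271. 330. 290.] [0.548 0.239 0.015]
side bolt_mid 0.57 [376. 176. 407. 189.] [ 0.514 -0.229  0.015]
1.25
```

View pics/b_scene.png

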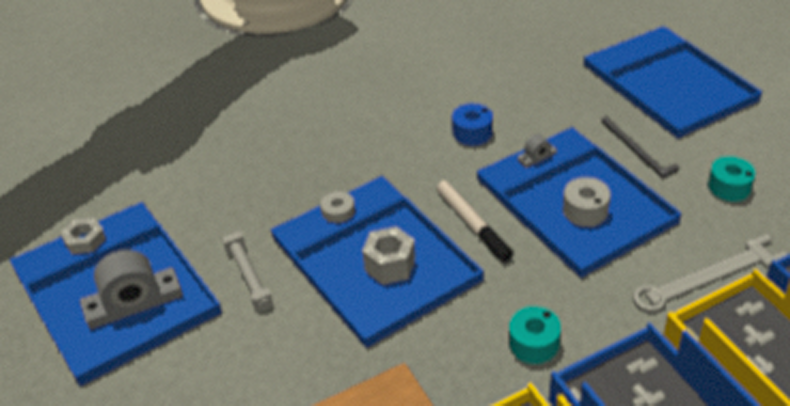

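View pics/b_side.png

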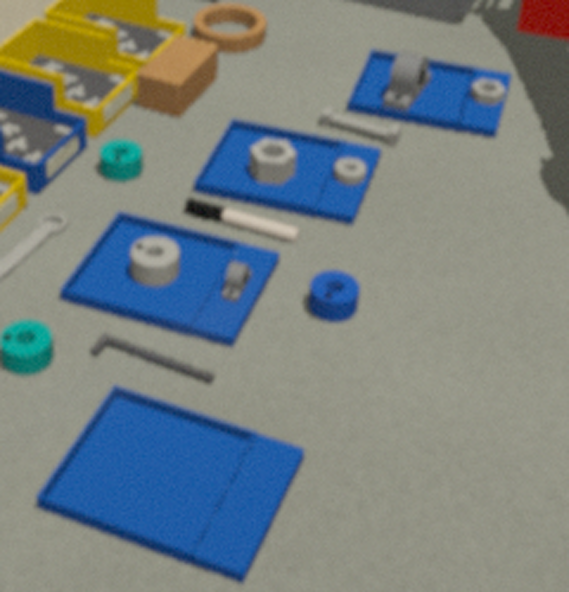

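The crops confirm it. A's sample is a nut, B's is a ring and C's is a block, while A holds the block, B the nut and C the steel collar. Next I'll fit the tray poses from their silhouettes in both cameras.

```bash
cat > tray.py <<'E'
from bench import *
from h import *
from scipy.optimize import minimize
cams={n:camera_model(n) for n in ['scene','side']}
ims={n:cv2.imread(f'pics/a_{n}.png') for n in cams}
P=np.array([[x,y,z] for x in(-.115,.0705) for y in(-.0705,.0705) for z in(0,.015)])
def hull(c,p):
    Q=R.from_euler('z',p[2]).apply(P)+[p[0],p[1],0]
    return cv2.convexHull(np.array([proj(c,q) for q in Q],np.float32))[:,0]
g={'A':(.47,-.34,0),'B':(.57,-.11,0),'C':(.60,.115,0),'S':(.48,.345,0)}
for k,p0 in g.items():
    tg={}
    for n in cams:
        hsv=cv2.cvtColor(ims[n],cv2.COLOR_BGR2HSV)
        m=cv2.inRange(hsv,(100,130,40),(125,255,255))
        h0=hull(cams[n],(p0[0]+.02,p0[1],0)); 
        lab=cv2.connectedComponentsWithStats(m)
        # largest component inside dilated hull
        z=np.zeros_like(m);cv2.fillConvexPoly(z,h0.astype(int),1)
        ids=np.bincount(lab[1][(z>0)&(m>0)]);ids[0]=0;i=ids.argmax()
        pts=cv2.findNonZero((lab[1]==i).astype(np.uint8))
        tg[n]=cv2.convexHull(pts)[:,0].astype(np.float32)
    def f(p):
        s=0
        for n in cams:
            H=hull(cams[n],p);a=cv2.contourArea(H);b=cv2.contourArea(tg[n]);i=cv2.intersectConvexConvex(H,tg[n])[0]
            s+=1-i/(a+b-i)
        return s
    best=min((minimize(f,(p0[0],p0[1],y),method='Nelder-Mead',options=dict(initial_simplex=np.array([[0,0,0],[.02,0,0],[0,.02,0],[0,0,.1]])+[p0[0],p0[1],y])) for y in(-.3,-.1,.1,.3)),key=lambda r:r.fun)
    print(k,np.round(best.x,4),'deg',round(np.degrees(best.x[2]),1),round(best.fun,3))
print(cams['scene']['eye'])
for (a,b,t) in [((271,231),(354.5,198),'nut'),((364,204.5),(304.5,241.5),'collar')]:
    print(t,tri(cams['scene'],a,cams['side'],b))
E
python3 tray.py
```

```text
A [ 0.4844 -0.3481  0.1305] deg 7.5 0.157
B [ 0.5785 -0.1091  0.1259] deg 7.2 0.158
C [0.6122 0.1193 0.0759] deg 4.3 0.147
S [0.4892 0.3529 0.0421] deg 2.4 0.14
[ 1.17595232 -0.35553915  0.69111614]
nut (array([ 0.57697119, -0.10589556,  0.01554634]), np.float64(0.0021144803380740854))
collar (array([0.61154898, 0.11819115, 0.01424444]), np.float64(0.0002005982160553691))
```

```bash
cat > go.py <<'E'
import sys
from bench import *
from h import *
def delta(x,y,z,yawdeg):
    s=read_state();Rc=R.from_euler('xyz',s['orientation'])
    Rt=R.from_euler('xyz',[np.pi,0,np.radians(yawdeg)])
    d=Rc.inv().apply(np.array([x,y,z])-s['tcp_pos'])*100
    w=np.degrees((Rc.inv()*Rt).as_rotvec())
    print('t',round(s['t'],2),'delta',np.round(d,2),np.round(w,2))
if __name__=='__main__': delta(*map(float,sys.argv[1:5]))
E
python3 go.py .55 -.11 .30 90
```

```text
t 1.25 delta [ 46.79 -34.06  -4.67] [  0.    -0.   -67.84]
```

>>> arm_command(
  deltas=[
    [[3.3,-2.4,-0.5,0,0,-5],[6.6,-4.8,-1,0,0,-10],[9.9,-7.2,-1.5,0,0,-15],[13.2,-9.6,-2,0,0,-20],[16.5,-12,-2.5,0,0,-25],[19.8,-14.4,-3,0,0,-30],[23.1,-16.8,-3.5,0,0,-35],[26.4,-19.2,-4,0,0,-40],[29.7,-21.6,-4.5,0,0,-45],[33,-24,-4.7,0,0,-50]],
  ],
  claw=1,
)

```text
t: 2.08
tcp_pos: [0.4613, -0.2536, 0.3014]
orientation: [3.14, 0.001, 1.264]
ft_force: [0.5, -0.5, 0.4]
opening: 0.997
```

```bash
python3 go.py .55 -.11 .30 90
```

```text
t 2.08 delta [16.37  4.11  0.13] [  0.08   0.08 -17.6 ]
```

>>> arm_command(
  deltas=[
    [[3,0.8,0,0,0,-3],[6,1.6,0,0,0,-6],[9,2.4,0,0,0,-9],[12,3.2,0,0,0,-12],[15,4,0,0,0,-15],[16.4,4.1,0,0,0,-17.6],[16.4,4.1,0,0,0,-17.6],[16.4,4.1,0,0,0,-17.6],[16.4,4.1,0,0,0,-17.6],[16.4,4.1,0,0,0,-17.6]],
  ],
)

```text
t: 2.92
tcp_pos: [0.5488, -0.1138, 0.3001]
orientation: [-3.141, 0.001, 1.563]
ft_force: [0.1, -0.2, -0.5]
opening: 0.997
```

```bash
cat > look.py <<'E'
import sys
from bench import *
from h import *
c=camera_model('wrist');im=snapshot('wrist');s=read_state()
print(s['t'],s['tcp_pos'],s['orientation'],s['opening'],s['joints'])
cv2.imwrite(f'pics/{sys.argv[1]}.png',im[:,:,::-1])
import pickle;pickle.dump((c,im),open(f'pics/{sys.argv[1]}.pkl','wb'))
E
python3 look.py w1
```

```text
2.9667 [ 0.54890235 -0.11378858  0.30017404] [-3.14101725e+00  1.01721741e-03  1.56310806e+00] 0.997961215622672 [ 0.847984    0.38588855 -0.88060629  1.71497932  0.31877575  1.19219545
 -0.12413699]
```

View pics/w1.png

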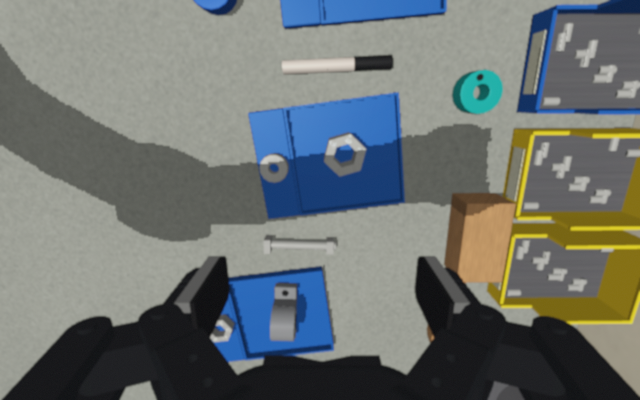

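The wrist view shows tray B at (328,155) with the nut at (346,155), tray A at (280,312) with the block at (285,312), the bolt at (300,244) and the marker at (337,65). I'll zoom in on B and A.

```bash
python3 - <<'E'
import cv2
im=cv2.imread('pics/w1.png')
a=cv2.resize(im[85:225,240:415],None,fx=4.2,fy=4.2,interpolation=cv2.INTER_CUBIC)
b=cv2.resize(im[260:365,205:345],None,fx=5,fy=5,interpolation=cv2.INTER_CUBIC)
cv2.imwrite('pics/w1B.png',a);cv2.imwrite('pics/w1A.png',b)
E
```

```text
(no output)
```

View pics/w1B.png

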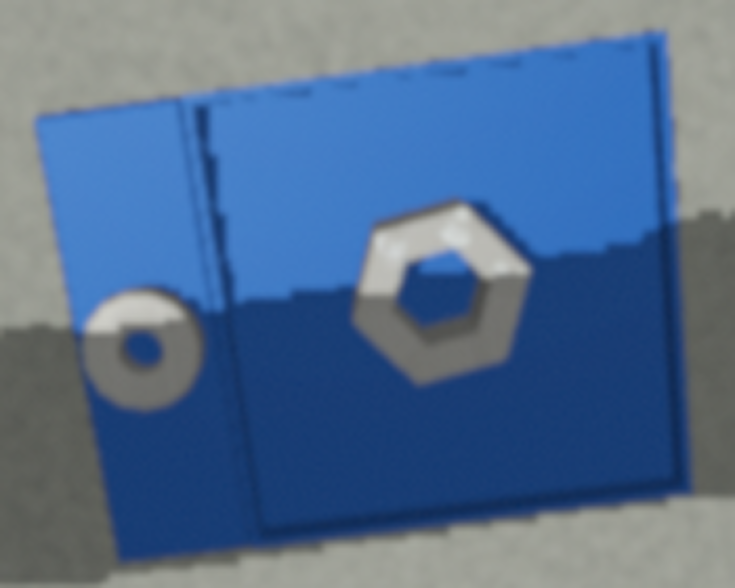

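View pics/w1A.png

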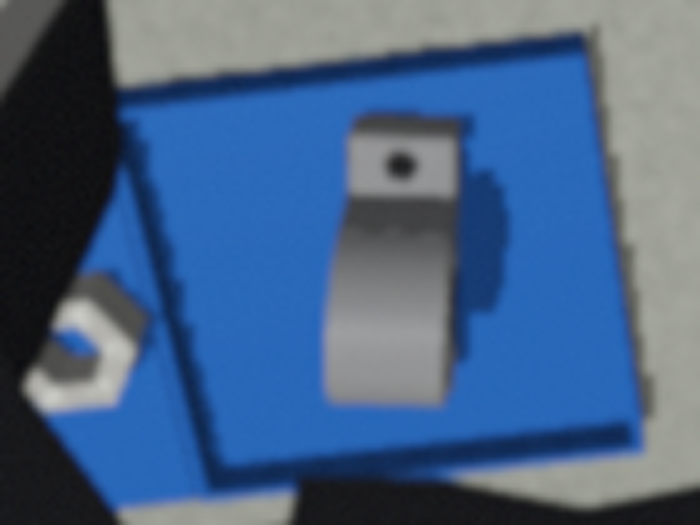

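```bash
python3 - <<'E'
from h import *
import pickle
c,_=pickle.load(open('pics/w1.pkl','rb'))
def B(p,z): return atz(c,p[0]/4.2+240-.4,p[1]/4.2+85-.4,z)[:2]
def A(p,z): return atz(c,p[0]/5+205-.4,p[1]/5+260-.4,z)[:2]
q=np.array([B(p,.015) for p in[(38,118),(664,32),(690,492),(118,560)]]);print(q)
ex=(q[1]+q[2]-q[0]-q[3])/2;L=np.linalg.norm(ex);ex/=L;W=np.linalg.norm((q[0]+q[1]-q[2]-q[3])/2)
print('B L,W',L,W,'yaw',np.degrees(np.arctan2(ex[1],ex[0])),'origin',q.mean(0)+ex*(.115-.0705)/2)
h=np.array([B(p,.033) for p in[(375,230),(460,200),(532,270),(508,358),(420,385),(353,320)]])
print('nut',h.mean(0),[np.round(np.linalg.norm(v)*1e3,1) for v in h-h.mean(0)],[round(np.degrees(np.arctan2(v[1],v[0]))%60,1) for v in h-h.mean(0)])
# A: pocket rim inner corners: right outer edge line and floor corners
for n,p,z in[('rimTR',(585,38),.015),('rimBR',(640,450),.015),('foot l0',(348,133),.017),('foot l1',(348,193),.017),('foot r0',(460,131),.017),('foot r1',(458,195),.017),('hole',(401,165),.017),('top L',(325,390),.05),('top R',(447,392),.05),('pkt TL',(120,98),.015),('pkt BL',(212,490),.015),('floor BR',(630,430),.003),('floor BL',(215,468),.003)]:
    print(n,np.round(A(p,z),4))
E
```

```text
[[ 0.45828107 -0.05258854]
 [ 0.63963704 -0.03001707]
 [ 0.65666419 -0.16857309]
 [ 0.47382747 -0.19047097]]
B L,W 0.18344879360458968 0.13917547086384455 yaw 6.961576862448144 origin [ 0.57918841 -0.10771564]
nut [ 0.57566038 -0.10227538] [np.float64(26.9), np.float64(27.5), np.float64(27.0), np.float64(27.4), np.float64(27.4), np.float64(26.7)] [np.float64(15.8), np.float64(19.7), np.float64(15.1), np.float64(16.6), np.float64(17.5), np.float64(15.7)]
rimTR [ 0.5464 -0.2657]
rimBR [ 0.5625 -0.4096]
foot l0 [ 0.4776 -0.295 ]
foot l1 [ 0.4766 -0.3151]
foot r0 [ 0.51   -0.2945]
foot r1 [ 0.5088 -0.316 ]
hole [ 0.4925 -0.3058]
top L [ 0.4728 -0.3566]
top R [ 0.507  -0.3574]
pkt TL [ 0.412  -0.2844]
pkt BL [ 0.4279 -0.4244]
floor BR [ 0.5597 -0.4128]
floor BL [ 0.426  -0.4271]
```

```bash
python3 go.py .612 .118 .18 94
```

```text
t 2.97 delta [23.24  6.14 11.99] [-0.04  0.06 -4.44]
```

>>> arm_command(
  deltas=[
    [[3.3,0.9,1.7,0,0,-1],[6.6,1.7,3.4,0,0,-2],[9.9,2.6,5,0,0,-3],[13.2,3.5,6.7,0,0,-4],[16.5,4.3,8.5,0,0,-4],[19.8,5.2,10.2,0,0,-4],[23,6.1,12,0,0,-4],[23,6.1,12,0,0,-4],[23,6.1,12,0,0,-4],[23,6.1,12,0,0,-4]],
  ],
)

```text
t: 3.8
tcp_pos: [0.6117, 0.1166, 0.1801]
orientation: [-3.141, 0.001, 1.635]
ft_force: [0.4, -0.1, 0.8]
opening: 0.998
```

```bash
python3 look.py w2; python3 go.py .612 .118 .04 94
```

```text
3.85 [0.61202457 0.1157044  0.18053689] [3.14131415e+00 1.38928808e-03 1.63356325e+00] 1.0008786872972797 [ 0.34545434  0.63387127 -0.8118096   1.67773357  0.51744944  1.05777041
 -0.56844701]
t 3.85 delta [2.500e-01 1.000e-02 1.405e+01] [ 0.02  0.08 -0.4 ]
```

View pics/w2.png

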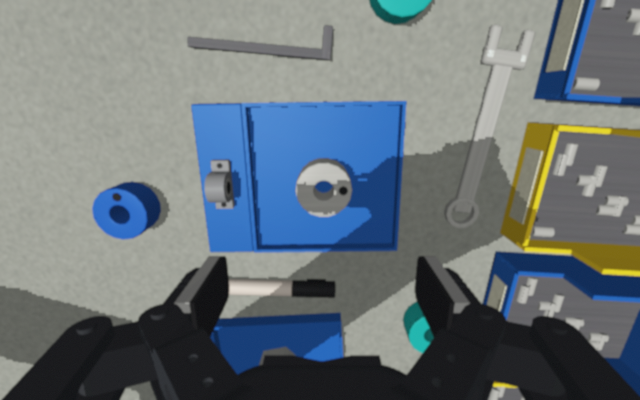

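The picture shows the steel collar at (324,188) in tray C, whose outer corners are (193,104), (406,101), (398,249) and (211,251).

```bash
python3 - <<'E'
from h import *
import pickle
c,_=pickle.load(open('pics/w2.pkl','rb'))
print(atz(c,324,188,.031),atz(c,295.5,188,.031)-atz(c,352.5,188,.031))
q=np.array([atz(c,*p,.015)[:2] for p in[(193,104),(406,101),(398,249.5),(211,251)]])
ex=(q[1]+q[2]-q[0]-q[3])/2;L=np.linalg.norm(ex);ex/=L;W=np.linalg.norm((q[0]+q[1]-q[2]-q[3])/2)
print('C L,W',L,W,'yaw',np.degrees(np.arctan2(ex[1],ex[0])),'origin',q.mean(0)+ex*(.115-.0705)/2)
E
```

```text
[0.61257028 0.1187204  0.031     ] [-0.0498176  -0.00327381  0.        ]
C L,W 0.18365072449006778 0.13957549935239694 yaw 4.395718385679926 origin [0.61446991 0.12089343]
```

>>> arm_command(
  deltas=[
    [[0.3,0,2.5,0,0,0],[0.3,0,5,0,0,0],[0.3,0,7.5,0,0,0],[0.3,0,10,0,0,0],[0.3,0,12,0,0,0],[0.3,0,13.5,0,0,0],[0.3,0,14.5,0,0,0],[0.3,0,14.8,0,0,0],[0.3,0,14.8,0,0,0],[0.3,0,14.8,0,0,0]],
  ],
)

```text
t: 4.68
tcp_pos: [0.6122, 0.121, 0.0334]
orientation: [3.14, -0.0, 1.636]
ft_force: [-0.9, 0.0, -0.0]
opening: 1.002
```

>>> arm_command(
  deltas=[
    [[0,0,0,0,0,0],[0,0,0,0,0,0],[0,0,0,0,0,0],[0,0,0,0,0,0],[0,0,0,0,0,0],[0,0,0,0,0,0],[0,0,0,0,0,0],[0,0,0,0,0,0],[0,0,0,0,0,0],[0,0,0,0,0,0]],
  ],
  claw=0,
)

```text
t: 5.52
tcp_pos: [0.6122, 0.1214, 0.0337]
orientation: [3.14, 0.0, 1.637]
ft_force: [-0.7, -0.6, 4.7]
opening: 0.552
```

```bash
python3 go.py .612 .119 .15 94; python3 go.py .489 .353 .15 94;python3 go.py .489 .353 .035 94
```

```text
t 5.52 delta [ -0.24  -0.02 -11.63] [ 0.12  0.   -0.23]
t 5.52 delta [ 23.92 -10.75 -11.65] [ 0.12  0.   -0.23]
t 5.52 delta [ 23.92 -10.78  -0.15] [ 0.12  0.   -0.23]
```

>>> arm_command(
  deltas=[
    [[0,0,-2,0,0,0],[0,0,-5,0,0,0],[0,0,-8,0,0,0],[3,-1.3,-9,0,0,0],[6,-2.7,-9,0,0,0],[9,-4,-9,0,0,0],[12,-5.4,-9,0,0,0],[15,-6.7,-9,0,0,0],[18,-8.1,-9,0,0,0],[20.5,-9.2,-9,0,0,0]],
  ],
)

```text
t: 6.35
tcp_pos: [0.5039, 0.3218, 0.1224]
orientation: [-3.141, -0.0, 1.638]
ft_force: [-0.2, 0.8, -3.1]
opening: 0.555
```

```bash
python3 go.py .489 .352 .035 94
```

```text
t 6.35 delta [ 3.11 -1.28  8.74] [-0.04 -0.03 -0.13]
```

>>> arm_command(
  deltas=[
    [[1.5,-0.7,0,0,0,0],[3.1,-1.3,0,0,0,0],[3.1,-1.3,2,0,0,0],[3.1,-1.3,4,0,0,0],[3.1,-1.3,5.5,0,0,0],[3.1,-1.3,7,0,0,0],[3.1,-1.3,8,0,0,0],[3.1,-1.3,8.6,0,0,0],[3.1,-1.3,8.8,0,0,0],[3.1,-1.3,8.8,0,0,0]],
  ],
)

```text
t: 7.18
tcp_pos: [0.491, 0.3495, 0.0343]
orientation: [-3.141, 0.0, 1.636]
ft_force: [0.2, 0.2, -2.9]
opening: 0.555
```

>>> arm_command(
  deltas=[
    [[0,0,0,0,0,0],[0,0,0,0,0,0],[0,0,0,0,0,0],[0,0,0,0,0,0],[0,0,0,0,0,0],[0,0,0,0,0,0],[0,0,0,0,0,0],[0,0,-1,0,0,0],[0,0,-4,0,0,0],[0,0,-8,0,0,0]],
  ],
  claw=1,
)

```text
t: 8.02
tcp_pos: [0.489, 0.3481, 0.1128]
orientation: [-3.136, 0.003, 1.637]
ft_force: [1.0, 0.2, 0.6]
opening: 1.004
```

```bash
python3 look.py w3; python3 go.py .49 -.34 .15 87
```

```text
8.0667 [0.49308759 0.3526275  0.1226005 ] [ 3.13541723 -0.00415632  1.63743278] 1.002003351801173 [-0.09478195  0.67813416 -0.78426499  1.7635179   0.58209949  0.93921443
 -1.05567967]
t 8.07 delta [-69.08  -4.9   -3.06] [ 0.34 -0.26  6.82]
```

View pics/w3.png

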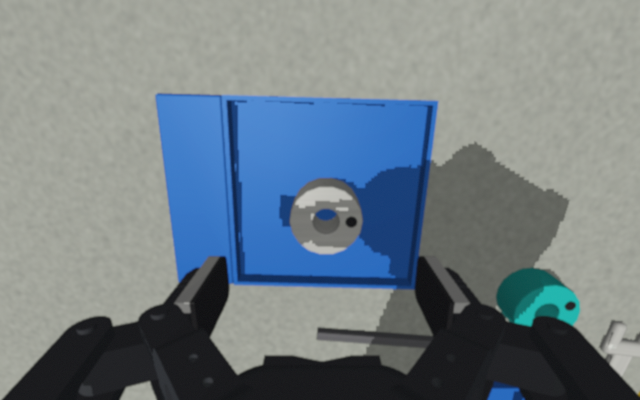

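The collar lies flat in the spare tray at (326,217), released. Next is the block.

>>> arm_command(
  deltas=[
    [[-3,-0.2,-1.5,0,0,0],[-6.5,-0.5,-3,0,0,0],[-10,-0.7,-4,0,0,1],[-14,-1,-5,0,0,2],[-18,-1.2,-5,0,0,2],[-22,-1.5,-5,0,0,3],[-26,-1.7,-5,0,0,3],[-30,-2,-5,0,0,4],[-34,-2.3,-5,0,0,4],[-38,-2.7,-5,0,0,5]],
  ],
)

```text
t: 8.9
tcp_pos: [0.4891, -0.0331, 0.1652]
orientation: [3.14, 0.001, 1.55]
ft_force: [0.6, 0.3, 0.1]
opening: 0.999
```

```bash
python3 go.py .49 -.36 .17 87
```

```text
t 8.9 delta [-32.68   0.78  -0.46] [0.09 0.03 1.78]
```

>>> arm_command(
  deltas=[
    [[-4,0.1,-1,0,0,0.5],[-8,0.2,-1.5,0,0,1],[-12,0.3,-1.5,0,0,1.5],[-16,0.4,-1.5,0,0,1.8],[-20,0.5,-1.5,0,0,1.8],[-24,0.6,-1.5,0,0,1.8],[-28,0.7,-1,0,0,1.8],[-31,0.8,-0.5,0,0,1.8],[-32,0.8,-0.5,0,0,1.8],[-32,0.8,-0.5,0,0,1.8]],
  ],
)

```text
t: 9.73
tcp_pos: [0.489, -0.3553, 0.1692]
orientation: [-3.142, 0.001, 1.512]
ft_force: [-0.5, 1.0, -0.3]
opening: 0.998
```

```bash
python3 look.py w4; python3 go.py .49 -.34 .045 86.5
```

```text
9.7833 [ 0.48986825 -0.35199158  0.16940444] [ 3.14130883e+00 -6.38284548e-04  1.51537753e+00] 0.9999682115547857 [ 1.11977722  0.58793348 -0.73424952  1.7382599   0.45827519  0.99462724
  0.15763498]
t 9.78 delta [ 1.19 -0.06 12.44] [ 0.02 -0.04  0.32]
```

View pics/w4.png

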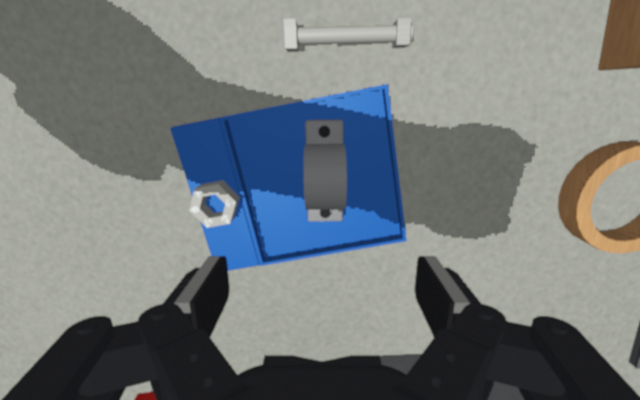

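The picture shows the block upright in the image, foot from (324,121) to (325,221) with its holes at (324,131) and (325,213). Tray A's corners are (172,127), (388,85), (405,240) and (228,270).

```bash
python3 - <<'E'
from h import *
import pickle
c,_=pickle.load(open('pics/w4.pkl','rb'))
a,b=atz(c,324,131.5,.017),atz(c,325,213,.017);print((a+b)/2,np.degrees(np.arctan2(*(a-b)[:2])),np.linalg.norm(a-b))
print(atz(c,324,121,.017),atz(c,325,221,.017))
for p in[(305,121),(343,121),(307,221),(343,221)]:print(atz(c,*p,.017))
q=np.array([atz(c,*p,.015)[:2] for p in[(172,127),(388,85),(405,240.),(228,270)]])
ex=(q[1]+q[2]-q[0]-q[3])/2;L=np.linalg.norm(ex);ex/=L;W=np.linalg.norm((q[0]+q[1]-q[2]-q[3])/2)
print('A L,W',L,W,'yaw',np.degrees(np.arctan2(ex[1],ex[0])),'origin',q.mean(0)+ex*(.115-.0705)/2)
E
```

```text
[ 0.49129488 -0.3414041   0.017     ] 2.4972400777561505 0.07268091641612885
[ 0.49335949 -0.29652508  0.017     ] [ 0.48928344 -0.38546424  0.017     ]
[ 0.47757199 -0.29560562  0.017     ]
[ 0.50914374 -0.29744435  0.017     ]
[ 0.47284499 -0.38451643  0.017     ]
[ 0.50571837 -0.38641184  0.017     ]
A L,W 0.17755494167544889 0.13961560856344957 yaw 7.242987507285469 origin [ 0.48899564 -0.34882723]
```

>>> arm_command(
  deltas=[
    [[0.5,0.1,0,0,0,-0.3],[1.1,0.1,2,0,0,-0.7],[1.1,0.1,5,0,0,-0.7],[1.1,0.1,7.5,0,0,-0.7],[1.1,0.1,9.5,0,0,-0.7],[1.1,0.1,11,0,0,-0.7],[1.1,0.1,12,0,0,-0.7],[1.1,0.1,12.6,0,0,-0.7],[1.1,0.1,12.6,0,0,-0.7],[1.1,0.1,12.6,0,0,-0.7]],
  ],
)

```text
t: 10.62
tcp_pos: [0.4925, -0.3401, 0.044]
orientation: [3.141, 0.0, 1.531]
ft_force: [-0.3, -0.7, 0.8]
opening: 1.001
```

>>> arm_command(
  deltas=[
    [[0,0,0,0,0,0],[0,0,0,0,0,0],[0,0,0,0,0,0],[0,0,0,0,0,0],[0,0,0,0,0,0],[0,0,0,0,0,0],[0,0,0,0,0,0],[0,0,0,0,0,0],[0,0,0,0,0,0],[0,0,0,0,0,0]],
  ],
  claw=0,
)

```text
t: 11.45
tcp_pos: [0.4923, -0.3408, 0.044]
orientation: [3.141, 0.001, 1.53]
ft_force: [0.1, -0.3, 5.2]
opening: 0.367
```

```bash
python3 go.py .49 -.34 .15 87; python3 go.py .6135 .12 .15 94
```

```text
t 11.45 delta [  0.06  -0.22 -10.61] [0.06 0.04 0.66]
t 11.45 delta [ 46.53  10.24 -10.63] [ 0.05  0.05 -6.34]
```

>>> arm_command(
  deltas=[
    [[0,0,-2,0,0,0],[0,0,-5,0,0,0],[0.5,0,-8,0,0,0],[3,0.6,-10,0,0,0],[6.5,1.4,-10.5,0,0,-1],[10,2.2,-10.5,0,0,-2],[13.5,3,-10.5,0,0,-2],[17,3.7,-10.5,0,0,-3],[20.5,4.5,-10.5,0,0,-4],[24,5.3,-10.5,0,0,-5]],
  ],
)

```text
t: 12.28
tcp_pos: [0.5529, -0.1013, 0.1469]
orientation: [-3.138, -0.0, 1.618]
ft_force: [0.8, -0.6, -6.0]
opening: 0.368
```

```bash
python3 go.py .6135 .12 .15 94
```

```text
t 12.28 delta [21.83  7.09 -0.32] [-0.18 -0.03 -1.31]
```

>>> arm_command(
  deltas=[
    [[3.5,1.1,0,0,0,-0.3],[7,2.2,0,0,0,-0.6],[10.5,3.3,0,0,0,-1],[14,4.5,0,0,0,-1],[17.5,5.7,0,0,0,-1.3],[20,6.5,0,0,0,-1.3],[21.5,7,0,0,0,-1.3],[21.8,7.1,0,0,0,-1.3],[21.8,7.1,0,0,0,-1.3],[21.8,7.1,0,0,0,-1.3]],
  ],
)

```text
t: 13.12
tcp_pos: [0.6142, 0.1168, 0.1469]
orientation: [-3.139, 0.002, 1.64]
ft_force: [-0.4, -0.2, -6.3]
opening: 0.364
```

```bash
python3 look.py w5; python3 go.py .6135 .12 .045 94
```

```text
13.1667 [0.61446833 0.11595166 0.14706495] [-3.13908492e+00  1.85780671e-03  1.63823484e+00] 0.36217203496720046 [ 0.31266759  0.669749   -0.76523143  1.69166061  0.53602666  1.00467955
 -0.57513756]
t 13.17 delta [ 0.43 -0.04 10.21] [-0.14  0.11 -0.14]
```

View pics/w5.png

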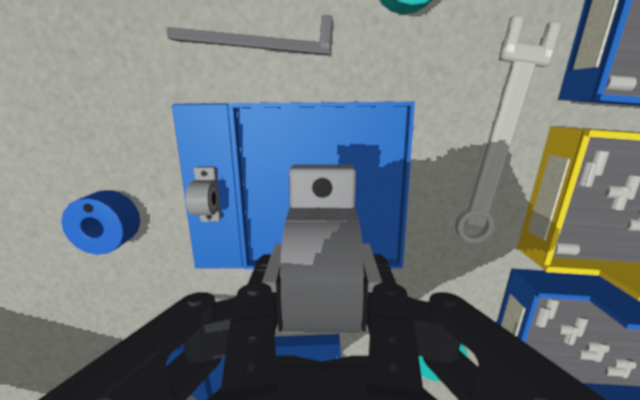

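The block is held straight at (322,240), above tray C. Lowering it now.

>>> arm_command(
  deltas=[
    [[0.2,0,1.5,0,0,0],[0.4,0,3.5,0,0,0],[0.4,0,5.5,0,0,0],[0.4,0,7.2,0,0,0],[0.4,0,8.5,0,0,0],[0.4,0,9.4,0,0,0],[0.4,0,9.9,0,0,0],[0.4,0,10.2,0,0,0],[0.4,0,10.2,0,0,0],[0.4,0,10.2,0,0,0]],
  ],
)

```text
t: 14.0
tcp_pos: [0.6156, 0.1225, 0.047]
orientation: [3.14, -0.0, 1.64]
ft_force: [0.2, 0.6, -5.5]
opening: 0.365
```

```bash
python3 go.py .6135 .12 .044 94
```

```text
t 14.0 delta [-0.23 -0.22  0.3 ] [ 0.07 -0.01 -0.04]
```

>>> arm_command(
  deltas=[
    [[-0.1,-0.1,0,0,0,0],[-0.2,-0.2,0.1,0,0,0],[-0.2,-0.2,0.2,0,0,0],[-0.2,-0.2,0.3,0,0,0],[-0.2,-0.2,0.3,0,0,0],[-0.2,-0.2,0.3,0,0,0],[-0.2,-0.2,0.3,0,0,0],[-0.2,-0.2,0.3,0,0,0],[-0.2,-0.2,0.3,0,0,0],[-0.2,-0.2,0.3,0,0,0]],
  ],
)

```text
t: 14.83
tcp_pos: [0.6134, 0.1198, 0.044]
orientation: [3.141, 0.001, 1.64]
ft_force: [-3.0, -2.1, 6.1]
opening: 0.367
```

>>> arm_command(
  deltas=[
    [[0,0,0,0,0,0],[0,0,0,0,0,0],[0,0,0,0,0,0],[0,0,0,0,0,0],[0,0,0,0,0,0],[0,0,0,0,0,0],[0,0,0,0,0,0],[0,0,-1,0,0,0],[0,0,-4,0,0,0],[0,0,-8,0,0,0]],
  ],
  claw=1,
)

```text
t: 15.67
tcp_pos: [0.6106, 0.1194, 0.1216]
orientation: [-3.135, 0.0, 1.64]
ft_force: [0.6, -0.1, 1.1]
opening: 0.997
```

```bash
python3 go.py .575 -.11 .17 103
```

```text
t 15.67 delta [-22.64  -5.18  -4.8 ] [-0.37 -0.01 -9.02]
```

>>> arm_command(
  deltas=[
    [[-2,-0.5,-3,0,0,1],[-5,-1,-4.5,0,0,3],[-8,-1.8,-5,0,0,6],[-11.5,-2.6,-5,0,0,9],[-15,-3.4,-5,0,0,12],[-18.5,-4.2,-5,0,0,15],[-21,-4.8,-5,0,0,17],[-22.6,-5.2,-5,0,0,17.3],[-22.6,-5.2,-5,0,0,17.3],[-22.6,-5.2,-5,0,0,17.3]],
  ],
)

```text
t: 16.5
tcp_pos: [0.5768, -0.11, 0.1739]
orientation: [3.141, 0.0, 1.336]
ft_force: [0.4, 0.0, 0.5]
opening: 1.0
```

```bash
python3 look.py w6; python3 - <<'E'
import cv2
im=cv2.imread('pics/w6.png');cv2.imwrite('pics/w6c.png',cv2.resize(im[60:280,160:480],None,fx=2.5,fy=2.5,interpolation=cv2.INTER_CUBIC))
E
```

```text
16.55 [ 0.57707531 -0.108115    0.17396445] [ 3.14089263e+00 -8.48527161e-04  1.33832269e+00] 0.9983634209926027 [ 0.68630443  0.54993324 -0.72484381  1.7771111   0.43005323  0.97831325
 -0.44335618]
```

View pics/w6c.png

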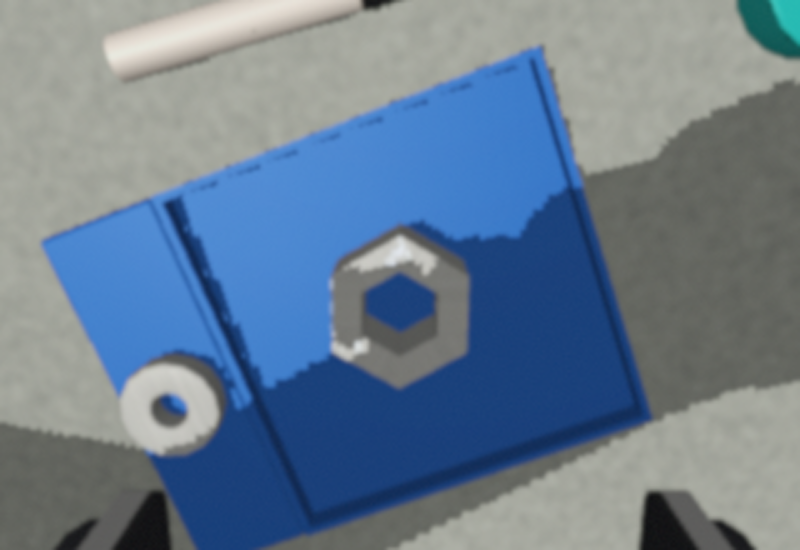

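In the crop the nut's flats stand square to the jaws, with its top centred at (400,311), which is full-picture pixel (320,184).

```bash
python3 - <<'E'
from h import *
import pickle
c,_=pickle.load(open('pics/w6.pkl','rb'))
f=lambda p,z:atz(c,p[0]/2.5+160-.3,p[1]/2.5+60-.3,z)[:2]
h=np.array([f(p,.033) for p in[(400,232),(468,275),(468,352),(400,388),(332,350),(332,272)]])
print(h.mean(0),[round(np.linalg.norm(v)*1e3,1) for v in h-h.mean(0)],[round(np.degrees(np.arctan2(v[1],v[0]))%60,1) for v in h-h.mean(0)])
q=np.array([f(p,.015) for p in[(42,242),(542,45),(650,418)]])
ex=q[1]-q[0];print(np.linalg.norm(ex),np.linalg.norm(q[1]-q[2]),np.degrees(np.arctan2(ex[1],ex[0])));ex/=np.linalg.norm(ex)
print('B',(q[1]+q[2])/2-.0705*ex)
E
python3 go.py .5755 -.104 .032 76.7
```

```text
[ 0.57597663 -0.10258711] [np.float64(27.4), np.float64(26.2), np.float64(27.2), np.float64(27.1), np.float64(26.9), np.float64(26.6)] [np.float64(16.5), np.float64(16.3), np.float64(15.7), np.float64(16.5), np.float64(16.1), np.float64(14.9)]
0.18481564737474068 0.14000705683162185 7.1829488358126055
B [ 0.57914608 -0.10810886]
t 16.55 delta [ 0.35 -0.26 14.2 ] [ 0.04 -0.05 -0.02]
```

>>> arm_command(
  deltas=[
    [[0.2,-0.1,2,0,0,0.3],[0.4,-0.2,4.5,0,0,0.6],[0.4,-0.2,7,0,0,0.6],[0.4,-0.2,9.5,0,0,0.6],[0.4,-0.2,11.5,0,0,0.6],[0.4,-0.2,13,0,0,0.6],[0.4,-0.2,13.8,0,0,0.6],[0.4,-0.2,14.2,0,0,0.6],[0.4,-0.2,14.2,0,0,0.6],[0.4,-0.2,14.2,0,0,0.6]],
  ],
)

```text
t: 17.38
tcp_pos: [0.5767, -0.1041, 0.0322]
orientation: [3.14, -0.0, 1.328]
ft_force: [0.3, -0.5, 0.2]
opening: 1.003
```

>>> arm_command(
  deltas=[
    [[0,0,0,0,0,0],[0,0,0,0,0,0],[0,0,0,0,0,0],[0,0,0,0,0,0],[0,0,0,0,0,0],[0,0,0,0,0,0],[0,0,0,0,0,0],[0,0,0,0,0,0],[0,0,0,0,0,0],[0,0,0,0,0,0]],
  ],
  claw=0,
)

```text
t: 18.22
tcp_pos: [0.5765, -0.1048, 0.0324]
orientation: [3.14, 0.0, 1.327]
ft_force: [-0.4, -0.4, 5.2]
opening: 0.528
```

```bash
python3 - <<'E'
from h import *
import pickle
c,_=pickle.load(open('pics/w4.pkl','rb'))
q=np.array([atz(c,*p,.015)[:2] for p in[(172,127),(388,85),(405,240.)]])
ex=q[1]-q[0];print(np.linalg.norm(ex),np.linalg.norm(q[1]-q[2]),np.degrees(np.arctan2(ex[1],ex[0])));ex/=np.linalg.norm(ex)
print('A',(q[1]+q[2])/2-.0705*ex)
E
python3 go.py .485 -.347 .12 80
```

```text
0.18316727458582444 0.13929646440879814 7.163062075243478
A [ 0.48504248 -0.34923051]
t 18.22 delta [-25.71  -3.03  -8.76] [ 0.08  0.02 -3.95]
```

>>> arm_command(
  deltas=[
    [[0,0,-2,0,0,0],[0,0,-5,0,0,0],[-0.5,0,-8,0,0,0],[-3.5,-0.4,-9,0,0,0],[-7,-0.8,-9,0,0,0],[-10.5,-1.2,-9,0,0,0],[-14,-1.6,-9,0,0,0],[-17.5,-2,-9,0,0,0],[-21,-2.4,-9,0,0,0],[-24,-2.8,-9,0,0,0]],
  ],
)

```text
t: 19.05
tcp_pos: [0.489, -0.3335, 0.121]
orientation: [-3.141, 0.001, 1.326]
ft_force: [0.8, -0.3, -1.6]
opening: 0.528
```

```bash
python3 look.py w7; python3 go.py .485 -.3495 .034 76
```

```text
19.1 [ 0.48522094 -0.3415657   0.12049521] [-3.13905319  0.00608311  1.31751928] 0.5235024568853371 [ 1.05459516  0.62019271 -0.65532478  1.79377133  0.48079501  0.89306136
 -0.07413441]
t 19.1 delta [-0.72  0.2   8.65] [-0.15  0.35 -0.51]
```

View pics/w7.png

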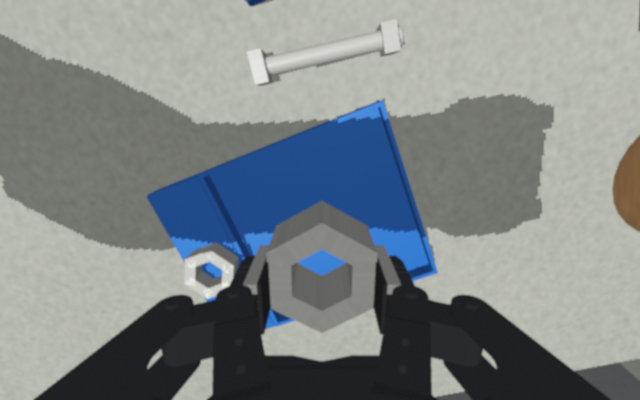

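>>> arm_command(
  deltas=[
    [[-0.8,-0.1,0,0,0,0],[-1.6,-0.2,1.5,0,0,0],[-1.9,-0.2,3,0,0,0],[-1.9,-0.2,4.5,0,0,0],[-1.9,-0.2,6,0,0,0],[-1.9,-0.2,7.2,0,0,0],[-1.9,-0.2,8,0,0,0],[-1.9,-0.2,8.5,0,0,0],[-1.9,-0.2,8.5,0,0,0],[-1.9,-0.2,8.5,0,0,0]],
  ],
)

```text
t: 19.93
tcp_pos: [0.4848, -0.3484, 0.0363]
orientation: [3.141, -0.0, 1.328]
ft_force: [0.2, 0.0, -2.2]
opening: 0.527
```

```bash
python3 go.py .485 -.3495 .0325 76
```

```text
t 19.93 delta [-0.11  0.05  0.38] [ 0.01 -0.02  0.1 ]
```

>>> arm_command(
  deltas=[
    [[-0.1,0,0.1,0,0,0],[-0.1,0,0.2,0,0,0],[-0.1,0,0.3,0,0,0],[-0.1,0,0.4,0,0,0],[-0.1,0,0.4,0,0,0],[-0.1,0,0.4,0,0,0],[-0.1,0,0.4,0,0,0],[-0.1,0,0.4,0,0,0],[-0.1,0,0.4,0,0,0],[-0.1,0,0.4,0,0,0]],
  ],
)

```text
t: 20.77
tcp_pos: [0.4841, -0.3498, 0.0324]
orientation: [3.142, 0.0, 1.327]
ft_force: [-1.2, -0.3, -0.4]
opening: 0.526
```

>>> arm_command(
  deltas=[
    [[0,0,0,0,0,0],[0,0,0,0,0,0],[0,0,0,0,0,0],[0,0,0,0,0,0],[0,0,0,0,0,0],[0,0,0,0,0,0],[0,0,0,0,0,0],[0,0,-2,0,0,0],[0,0,-5,0,0,0],[0,0,-8,0,0,0]],
  ],
  claw=1,
)

```text
t: 21.6
tcp_pos: [0.4833, -0.349, 0.1122]
orientation: [-3.139, -0.001, 1.328]
ft_force: [0.7, -1.1, 0.3]
opening: 1.002
```

```bash
python3 look.py w8; python3 go.py .4895 .35 .18 92
```

```text
21.65 [ 0.48718747 -0.35088718  0.11894365] [3.13496623e+00 2.56472734e-03 1.32812997e+00] 1.000850609624137 [ 1.06955279  0.63091121 -0.65925783  1.78276321  0.48531678  0.88825532
 -0.05063519]
t 21.65 delta [ 68.07 -16.58  -6.39] [  0.36   0.2  -15.9 ]
```

View pics/w8.png

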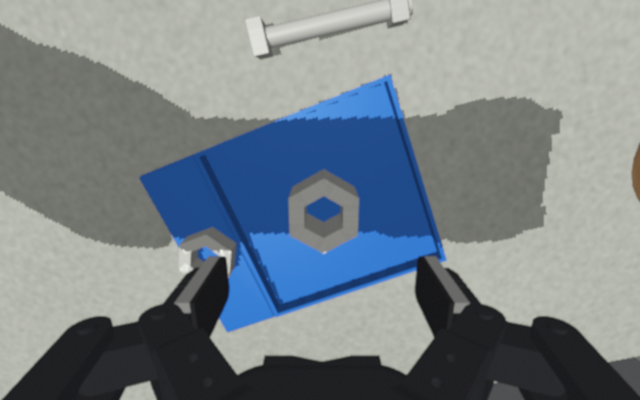

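The nut lies flat at (323,211), visually in the middle of tray A. On to the collar in the spare tray.

>>> arm_command(
  deltas=[
    [[3,-0.7,-2,0,0,-1],[6.5,-1.6,-4,0,0,-2],[10,-2.4,-6,0,0,-4],[14,-3.4,-6.4,0,0,-6],[18,-4.4,-6.4,0,0,-8],[22,-5.4,-6.4,0,0,-10],[26,-6.3,-6.4,0,0,-12],[30,-7.3,-6.4,0,0,-14],[34,-8.3,-6.4,0,0,-15],[38,-9.3,-6.4,0,0,-16]],
  ],
)

```text
t: 22.48
tcp_pos: [0.4851, 0.0432, 0.1765]
orientation: [3.141, 0.001, 1.607]
ft_force: [0.4, -1.0, 0.7]
opening: 0.998
```

```bash
python3 go.py .49 .345 .17 92
```

```text
t 22.48 delta [30.14  1.59  0.64] [0.04 0.03 0.1 ]
```

>>> arm_command(
  deltas=[
    [[4,0.2,0.2,0,0,0],[8,0.4,0.5,0,0,0],[12,0.6,0.6,0,0,0],[16,0.8,0.6,0,0,0],[20,1,0.6,0,0,0],[24,1.3,0.6,0,0,0],[27.5,1.5,0.6,0,0,0],[30,1.6,0.6,0,0,0],[30,1.6,0.6,0,0,0],[30,1.6,0.6,0,0,0]],
  ],
)

```text
t: 23.32
tcp_pos: [0.4895, 0.344, 0.1702]
orientation: [-3.141, -0.001, 1.611]
ft_force: [-0.1, -1.4, 1.1]
opening: 1.002
```

```bash
python3 look.py w9
```

```text
23.3667 [0.49016928 0.34188375 0.16989361] [-3.14112906e+00  7.76327082e-04  1.60800917e+00] 0.9997997532347531 [-0.04378491  0.61427895 -0.8344733   1.74960015  0.52616063  1.01752842
 -1.0368842 ]
```

View pics/w9.png

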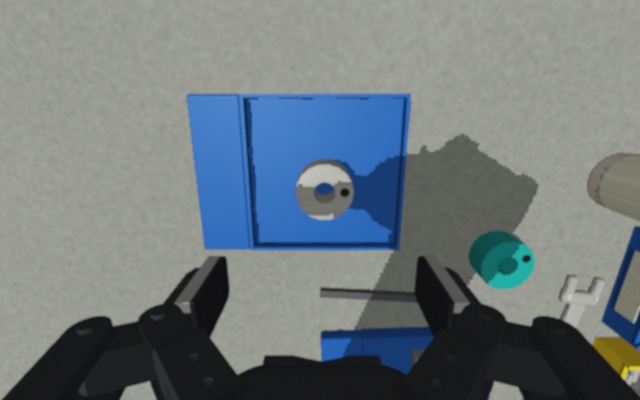

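```bash
python3 - <<'E'
from h import *
import pickle
c,_=pickle.load(open('pics/w9.pkl','rb'))
p=atz(c,324.7,189.8,.031);print(p)
import go;go.delta(p[0],p[1],.0325,92)
E
```

```text
[0.4909367  0.34754471 0.031     ]
t 23.37 delta [ 0.57  0.1  13.74] [-0.03  0.04  0.13]
```

>>> arm_command(
  deltas=[
    [[0.3,0.1,2,0,0,0],[0.3,0.1,4.5,0,0,0],[0.3,0.1,7,0,0,0],[0.3,0.1,9.5,0,0,0],[0.3,0.1,11.5,0,0,0],[0.3,0.1,12.8,0,0,0],[0.3,0.1,13.5,0,0,0],[0.3,0.1,13.8,0,0,0],[0.3,0.1,13.8,0,0,0],[0.3,0.1,13.8,0,0,0]],
  ],
)

```text
t: 24.2
tcp_pos: [0.4922, 0.3452, 0.0334]
orientation: [3.14, -0.001, 1.606]
ft_force: [0.3, 0.6, 0.3]
opening: 1.0
```

>>> arm_command(
  deltas=[
    [[0,0,0,0,0,0],[0,0,0,0,0,0],[0,0,0,0,0,0],[0,0,0,0,0,0],[0,0,0,0,0,0],[0,0,0,0,0,0],[0,0,0,0,0,0],[0,0,0,0,0,0],[0,0,0,0,0,0],[0,0,0,0,0,0]],
  ],
  claw=0,
)

```text
t: 25.03
tcp_pos: [0.4919, 0.3454, 0.0336]
orientation: [3.14, -0.0, 1.607]
ft_force: [-1.5, -0.9, 6.2]
opening: 0.558
```

```bash
python3 go.py .579 -.108 .15 97
```

```text
t 25.03 delta [-45.62   7.08 -11.65] [ 0.08 -0.01 -4.93]
```

>>> arm_command(
  deltas=[
    [[0,0,-3,0,0,0],[0,0,-6.5,0,0,0],[-1,0.1,-10,0,0,0],[-4,0.6,-11.7,0,0,-1],[-7.5,1.2,-11.7,0,0,-2],[-11,1.7,-11.7,0,0,-3],[-14.5,2.2,-11.7,0,0,-4],[-18,2.8,-11.7,0,0,-5],[-21.5,3.3,-11.7,0,0,-5],[-25,3.9,-11.7,0,0,-5]],
  ],
)

```text
t: 25.87
tcp_pos: [0.539, 0.0946, 0.1493]
orientation: [-3.141, 0.0, 1.694]
ft_force: [0.7, 0.3, -2.6]
opening: 0.553
```

```bash
python3 go.py .579 -.110 .15 97
```

```text
t 25.87 delta [-20.79   1.45  -0.07] [-0.03  0.03  0.09]
```

>>> arm_command(
  deltas=[
    [[-3.5,0.2,0,0,0,0],[-7,0.5,0,0,0,0],[-10.5,0.7,0,0,0,0],[-14,1,0,0,0,0],[-17,1.2,0,0,0,0],[-19,1.3,0,0,0,0],[-20.3,1.4,0,0,0,0],[-20.8,1.4,0,0,0,0],[-20.8,1.4,0,0,0,0],[-20.8,1.4,0,0,0,0]],
  ],
)

```text
t: 26.7
tcp_pos: [0.5786, -0.1062, 0.1493]
orientation: [-3.142, -0.001, 1.696]
ft_force: [0.1, -0.0, -3.2]
opening: 0.552
```

```bash
python3 go.py .579 -.110 .036 97
```

```text
t 26.7 delta [-3.900e-01 -1.000e-02  1.133e+01] [-0.   -0.07  0.16]
```

>>> arm_command(
  deltas=[
    [[-0.2,0,1.5,0,0,0],[-0.2,0,3.5,0,0,0],[-0.2,0,5.5,0,0,0],[-0.2,0,7.5,0,0,0],[-0.2,0,9,0,0,0],[-0.2,0,10.2,0,0,0],[-0.2,0,11,0,0,0],[-0.2,0,11.3,0,0,0],[-0.2,0,11.3,0,0,0],[-0.2,0,11.3,0,0,0]],
  ],
)

```text
t: 27.53
tcp_pos: [0.5798, -0.11, 0.0369]
orientation: [3.141, 0.0, 1.694]
ft_force: [0.1, -0.2, -2.1]
opening: 0.555
```

```bash
python3 go.py .579 -.110 .0336 97
```

```text
t 27.53 delta [ 0.01 -0.08  0.33] [0.06 0.01 0.08]
```

>>> arm_command(
  deltas=[
    [[0,-0.1,0.1,0,0,0],[0,-0.1,0.2,0,0,0],[0,-0.1,0.3,0,0,0],[0,-0.1,0.3,0,0,0],[0,-0.1,0.3,0,0,0],[0,-0.1,0.3,0,0,0],[0,-0.1,0.3,0,0,0],[0,-0.1,0.3,0,0,0],[0,-0.1,0.3,0,0,0],[0,-0.1,0.3,0,0,0]],
  ],
)

```text
t: 28.37
tcp_pos: [0.5783, -0.1106, 0.0336]
orientation: [3.141, 0.0, 1.694]
ft_force: [-0.7, -1.5, 1.9]
opening: 0.553
```

>>> arm_command(
  deltas=[
    [[0,0,0,0,0,0],[0,0,0,0,0,0],[0,0,0,0,0,0],[0,0,0,0,0,0],[0,0,0,0,0,0],[0,0,0,0,0,0],[0,0,-1,0,0,0],[0,0,-4,0,0,0],[0,0,-8,0,0,0],[0,0,-12,0,0,0]],
  ],
  claw=1,
)

```text
t: 29.2
tcp_pos: [0.5772, -0.1098, 0.1544]
orientation: [-3.14, -0.001, 1.695]
ft_force: [1.5, -0.6, -0.6]
opening: 0.997
```

>>> arm_command(
  deltas=[
    [[0,0,-3,0,0,0],[0,0,-6,0,0,0],[0,0,-9,0,0,0],[0,0,-12,0,0,0],[0,0,-14,0,0,0],[0,0,-15,0,0,0],[0,0,-15,0,0,0],[0,0,-15,0,0,0],[0,0,-15,0,0,0],[0,0,-15,0,0,0]],
  ],
)

```text
t: 30.03
tcp_pos: [0.5771, -0.1104, 0.3015]
orientation: [-3.139, -0.001, 1.694]
ft_force: [-0.0, 0.6, 0.7]
opening: 1.002
```

```bash
python3 look.py w10; python3 - <<'E'
from bench import *
import cv2
for n,(x0,y0,x1,y1) in {'scene':(90,110,460,300),'side':(240,130,480,380)}.items():
    im=snapshot(n);cv2.imwrite(f'pics/z_{n}f.png',im[:,:,::-1])
    k=790/max(x1-x0,(y1-y0)*4/3)
    cv2.imwrite(f'pics/z_{n}.png',cv2.resize(im[y0:y1,x0:x1,::-1],None,fx=k,fy=k,interpolation=cv2.INTER_CUBIC))
E
```

```text
30.0833 [ 0.57726904 -0.11031463  0.30160803] [-3.13896530e+00 -1.18197798e-03  1.69417225e+00] 0.9968805905820709 [ 0.83602998  0.46321075 -0.93186953  1.64415556  0.38856022  1.23566604
 -0.05327203]
```

View pics/w10.png

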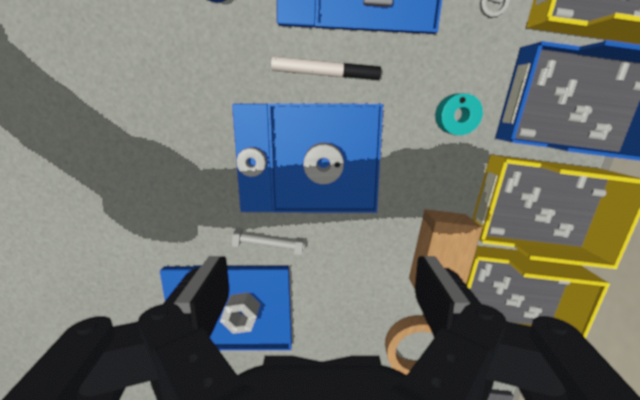

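View pics/z_scene.png

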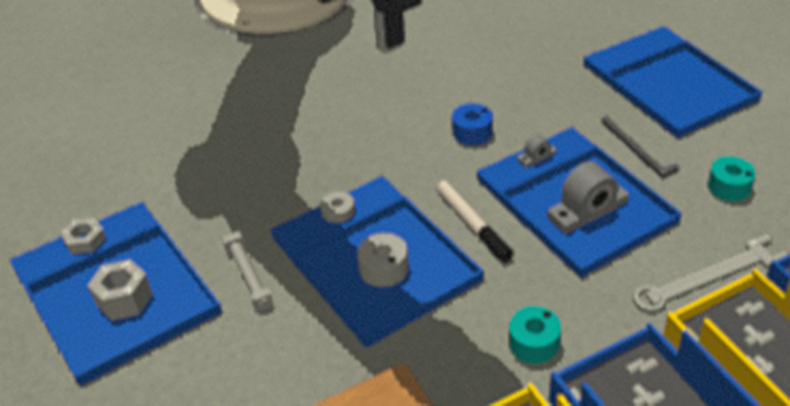

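View pics/z_side.png

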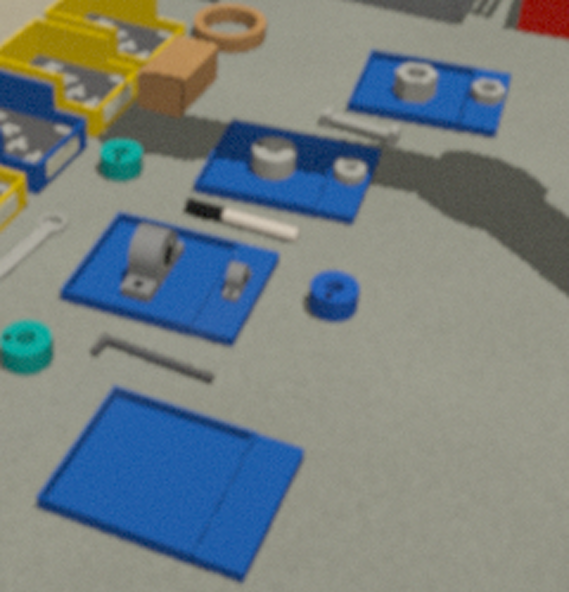

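All three parts stand flat in their own trays: the nut by the nut sample, the collar by the ring sample and the block by the block sample. The marker, bolt and hex key look unmoved. Now I'll check the centring numerically.

```bash
python3 - <<'E'
from bench import *
from h import *
import pickle
def tray(c,P):
    q=np.array([atz(c,*p,.015)[:2] for p in P]);ex=q[1]-q[0];ex/=np.linalg.norm(ex)
    return (q[1]+q[2])/2-.0705*ex,np.linalg.norm(q[1]-q[2])
c=pickle.load(open('pics/w10.pkl','rb'))[0]
print('collar',atz(c,323.5,164,.031),tray(c,[(234,105),(382,104),(379,213)]))
c=pickle.load(open('pics/w8.pkl','rb'))[0]
print('nut(w8, camera moving)',atz(c,323.5,216.5,.033),tray(c,[(140,177),(390,76),(445,260)]))
cs={n:camera_model(n) for n in['scene','side']}
for t in['nut_centre','collar_centre','block_centre','marker_mid','hexkey_mid','bolt_mid']:
    for n in cs:
        snapshot(n)
        for b in boxes_of(n,t)[:4]:
            e=b['extent'];print(t,n,round(b['confidence'],2),np.round(e),np.round(atz(cs[n],(e[0]+e[2])/2,(e[1]+e[3])/2,{'b':.03}.get(t[:2][0] if t[1]=='l' else '',.017)),3))
print(read_state()['t'])
E
```

```text
collar [ 0.57749079 -0.1098319   0.031     ] (array([ 0.58016866, -0.10937645]), np.float64(0.1411782236505242))
nut(w8, camera moving) [ 0.48379122 -0.34769233  0.033     ] (array([ 0.48494655, -0.34977851]), np.float64(0.1398919461326377))
nut_centre scene 0.87 [134. 232. 160. 260.] [ 0.485 -0.346  0.017]
nut_centre side 0.52 [409. 160. 419. 173.] [ 0.482 -0.34   0.017]
collar_centre scene 0.87 [327. 253. 351. 278.] [ 0.734 -0.032  0.017]
collar_centre scene 0.77 [257. 218. 282. 242.] [ 0.576 -0.108  0.017]
collar_centre scene 0.74 [300. 158. 320. 180.] [0.434 0.076 0.017]
collar_centre scene 0.61 [420. 179. 443. 207.] [0.664 0.278 0.017]
collar_centre side 0.97 [369. 242. 393. 266.] [0.428 0.08  0.017]
collar_centre side 0.85 [349. 190. 362. 208.] [ 0.571 -0.102  0.017]
collar_centre side 0.61 [239. 268. 263. 285.] [0.66  0.284 0.017]
collar_centre side 0.49 [282. 190. 298. 208.] [ 0.73  -0.021  0.017]
block_centre scene 0.89 [343. 186. 383. 220.] [0.62  0.108 0.03 ]
block_centre side 0.76 [291. 223. 316. 252.] [0.611 0.122 0.03 ]
block_centre side 0.33 [279. 269. 331. 292.] [0.539 0.251 0.03 ]
marker_mid scene 0.81 [298. 197. 331. 233.] [ 0.586 -0.     0.017]
marker_mid side 0.74 [318. 211. 366. 234.] [0.561 0.011 0.017]
hexkey_mid scene 0.46 [375. 169. 405. 193.] [0.577 0.222 0.017]
hexkey_mid side 0.72 [279. 270. 329. 292.] [0.548 0.242 0.017]
bolt_mid scene 0.58 [198. 221. 220. 254.] [ 0.529 -0.228  0.017]
bolt_mid side 0.71 [375. 174. 408. 189.] [ 0.514 -0.23   0.017]
31.3833
```

The nut and collar are within about 3 mm of centre. For the block the two fixed cameras differ (y 0.108 and 0.122), so I'll check it with the wrist camera.

>>> arm_command(
  deltas=[
    [[2,0.2,0,0,0,0],[4,0.5,0,0,0,0],[6,0.8,0,0,0,0],[8,1.1,0,0,0,0],[10,1.5,0,0,0,0],[12,1.8,0,0,0,0],[14,2,0,0,0,0],[14,2,0,0,0,0],[14,2,0,0,0,0],[14,2,0,0,0,0]],
  ],
)

```text
t: 32.22
tcp_pos: [0.5809, 0.0302, 0.3032]
orientation: [-3.141, 0.001, 1.694]
ft_force: [0.5, -0.1, 0.0]
opening: 1.001
```

```bash
python3 look.py w11; python3 - <<'E'
import cv2
im=cv2.imread('pics/w11.png');cv2.imwrite('pics/w11c.png',cv2.resize(im[40:260,160:480],None,fx=2.5,fy=2.5,interpolation=cv2.INTER_CUBIC))
E
```

```text
32.2667 [0.58095648 0.02957823 0.30310594] [-3.14127392e+00  8.29980428e-04  1.69243834e+00] 1.0001373043897686 [ 0.61800715  0.45513204 -0.95496169  1.65890192  0.39096798  1.23295571
 -0.29981787]
```

View pics/w11c.png

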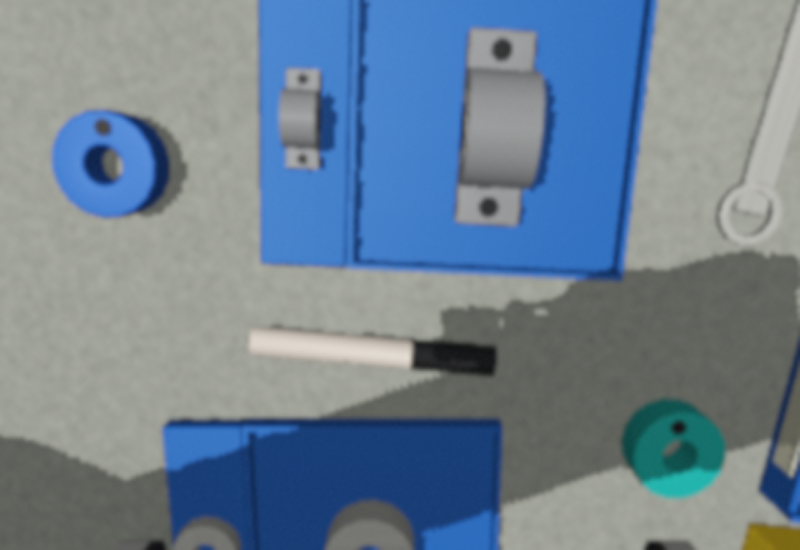

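```bash
python3 - <<'E'
from h import *
import pickle
c=pickle.load(open('pics/w11.pkl','rb'))[0]
f=lambda p,z:atz(c,p[0]/2.5+160-.3,p[1]/2.5+40-.3,z)[:2]
print('block',(f((501,49),.017)+f((488,207),.017))/2)
a,b=f((262,264),.015),f((622,277),.015);ex=(b-a);print(np.linalg.norm(ex));ex/=np.linalg.norm(ex);ey=np.array([-ex[1],ex[0]])
print('tray',b-.0705*ex+.0705*ey,np.degrees(np.arctan2(ex[1],ex[0])))
E
```

```text
block [0.61211286 0.11991949]
0.1839953376557862
tray [0.61182664 0.12168951] 5.027742796700211
```

The wrist camera puts the block within about 2 mm of the centre of tray C, so I'll hand the job in.

```bash
python3 -c "
from bench import *
print(job_done())"
```

```text
the job is handed in; nothing more can be done
None
```

The nut, collar and block are each flat in the tray that carries their sample, and I handed the job in at about 32 s of the 109 s. No verdict is reported on hand-in. I parked the collar in the spare tray, moved the block and then the nut to their trays, and put the collar in its tray last.

- **Centring:** the wrist camera puts the nut, collar and block each about 2–3 mm from the pocket centre (limit 15 mm). The nut picture was taken while the arm was still settling.
- **Disagreement:** the fixed cameras differed by about 14 mm in y on the block (0.108 and 0.122 m). A closer wrist view settled it at 0.120 m, against about 0.120–0.122 m for the pocket centre.
- **Left alone:** the marker, hex key and bolt measure where they were, within a few millimetres of camera noise. The blue and turquoise look-alikes were not touched.
- **Robot:** the gripper is open and clear of everything, with the TCP about 0.30 m above the bench.

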